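# Close the tub of speaker parts with the lid that snaps on

### The job

Close the open parts tub so that nothing gets lost: only one of the three look-alike grey lids belongs to it, so try them on until you find the one that snaps on, and leave it snapped fully home, level all round. Leave the other two lids lying flat on the table, bar up, and do not disturb the loudspeaker, the tester or the screwdriver.

Things in the scene. Friction and masses are not known exactly. Their poses are not given: they have to be found in the camera images.
- tub_rim (a point): centre of the mouth of an open white parts tub, at the height of its hard rim, 62 mm above the table. Rim 121 x 91 mm outside, mouth 110 x 80 mm; long axis x, z up; a half turn makes no difference. The tub stays put on the table. A springy dark rubber seal stands 4 mm above the rim all round; pressing it flat takes about 8 N. The parts inside stay well below the lid
- snap1_mid (a point): middle of the springy snap ridge inside the tub's +x short wall, 12 mm below the rim: 40 mm long, it stands 4 mm into the mouth. To pass both ridges at once takes about 10 to 20 N pressed on the middle of the lid; less if first one end of the lid is pressed and then the other
- snap2_mid (a point): middle of the like snap ridge inside the tub's -x short wall
- lid_a_grip (a point): grip point in the pull bar of a loose grey lid. Plate 124 x 94 x 4 mm; on it a bar 70 long (along x), 16 wide, 26 high; this point lies on its mid-line, 5 mm below its top, 25 mm above the plate's underside. Under the plate a lip 20 mm deep, on which the lid lies (point 45 mm above the table). z up; 90 to 140 g. Any of the three may be the right lid: they differ only in the lip
- lid_b_grip (a point): like grip point of the second grey lid, seen from above the same as the first, same sizes and axes. Of the three lids one has too large a lip: it stops on the seal with the plate about 20 mm too high. One has too small a lip: it drops in until the plate lies on the seal, can be pressed down, but springs up again to 4 mm above the rim and lifts off with no resistance
- lid_c_grip (a point): like grip point of the third grey lid, same sizes and axes. The right lid, whichever it is, has 1.5 mm to spare per side in the mouth; its foot tapers by 3 mm, so off centre it may catch with the plate about 15 mm above the rim and needs a nudge. It meets the snap ridges at about 7 mm. Once clicked the plate stays within 1 mm of the rim and holds against a pull of 8 N
- driver_mid (a point): bystander: a bare loudspeaker driver standing on its magnet, 102 mm in diameter and 51 mm high; the point is on its axis half-way up
- tester_mid (a point): bystander: a yellow and black hand-held tester lying flat, 145 x 78 x 36 mm, long axis x; the point is its centre
- screwdriver_grip (a point): bystander: a screwdriver 200 mm long lying on the table; the point is on its handle
Mind the look-alikes: they are no part of the job. Leave any turquoise look-alike of the part that bears lid_b_grip alone.

How it is judged:
By the outcome, as a careful person would: the job done as asked, in the order asked, and still so for the second after the job is handed in, with the robot touching nothing.
It also fails if it takes over 72 s, if anything falls off the work surface, if the arm or the gripper's body presses on something with over 40 N, if the wrist force passes 120 N, or if a joint passes its speed limit or range.

### The arm

A 6-joint arm with a two-finger parallel gripper is mounted at the origin on the work surface. World frame = base frame: x ahead of the robot, y to its left, z up, the work surface at z = 0. Lengths are in m, angles in rad, forces in N, time in s.
With the tool pointing down it reaches from about 0.425 to 0.95 m from the base axis. Payload 3.5 kg.
Tool frame: the origin (TCP) lies on the centre line of the jaws, within the pads' length; the fingertips stand 14 mm ahead of it and the grasp point (between the pads) lies 5 mm behind it (ctrl.finger_overhang is the distance from the TCP to the fingertips, in m); z points along the fingers, y is the line along which they close (so a half turn about z gives the same grasp; the last joint's range is limited). The gripper opens to 85 mm and grips with 20 to 120 N. Pads are 22 mm wide; open, the fingers measure 114 mm over their backs; the gripper's body (76 mm by 85 mm) begins 54 mm behind the grasp point. The pads swing forward as they close: fully open they stand 13 mm farther back than shut.
Start: joints at [-1.446, 0.286, 1.577, -0, 1.279, -0.15], TCP at [0.183, -0.65, 0.245] pointing down, gripper open.
Joint ranges: [-2.77, 2.77], [-0.9, 2.22], [0.21, 2.48], [-1.53, 4.67], [0.24, 2.81], [-2.84, 2.84]. Speed limits (rad/s): [2.79, 2.79, 3.14, 3.14, 3.14, 3.14].

### API

Orientations are given as a unit quaternion [x, y, z, w].
In Python, from plant import ctrl gives the robot as it stands.
- The arm moves only by the tool send_rows, never from a script. Its argument "moves" is text: rows parted by semicolons, each of 7 numbers parted by spaces: the turn, a rotation vector about the tool's x, y, z in units of 360 degrees (1.0 is 360 degrees), then the shift along the tool's x, y, z in units of 20 cm (1.0 is 20 cm), then the gripper's target within -1 to 1 (fully open at 1, half-way at 0, shut at -1). A call has 1 to 12 rows; each row is the pose to reach, as a shift and turn from the pose commanded when the call began, along the tool's axes at that moment, turning the shorter way round; what a row does not reach only later rows make up. A row lasts 1/8 s, in which the tool goes at most 62.5 mm and 10.7 degrees, less where a joint would pass 70% of its speed; a pose out of reach is approached as far as the arm can. A call with a number of a shift or a turn outside -1 to 1 is refused whole. A call with a gripper value outside its range is refused whole. The fingers move at their own pace and stop on an object; "newtons" is the grip in N (left out, the last holds). Time passes only in rows, so rows that repeat a pose let the fingers close. It gives the time, the measured TCP pose, the force, the opening and the grip force at its end, in the units of the state.
- ctrl.get_state(): the state, without advancing time (a new reading comes with each control period).
- ctrl.read_camera(name): name is "scene" or "side" or "wrist"; returns a dict with "image" (400x640x3 uint8, red, green, blue), "fovy" (degrees; the focal length in pixels is half the picture's height over the tangent of half this angle, whatever the lens; pixels are square), "cx", "cy" (the principal point, pixels), "extrinsics" (4x4, takes a point from camera to world coordinates). Camera axes: x right, y up, looking along -z (the intrinsics and any distortion apply to the point x, -y, -z); pixel columns grow to the right and rows downward; lengths in m; the calibration is good to about 2 mm. The wrist camera is an equidistant fisheye: a pixel r from the principal point sees the ray r / f radians off the axis. A picture is of the moment at which its call begins. There is no depth.
- ctrl.sign_off(): hands the job in; it is judged then, once.
The state is a dict: "time": time; "qpos": joint angles; "dq": joint speeds; "joint_efforts": joint torques, N m; "eef_pos": TCP position; "tcp_rot": TCP orientation; "contact_force": force on the tool from outside, world axes, zero at the start; "wrist_torque": the same for the moment, N m; "opening": opening from 0.0 (shut) to 1.0 (fully open); "finger_force": force on a finger pad.
Only numpy, scipy, OpenCV 4.12 (cv2) and the standard library are available. Lean on these libraries where they do the work, as an engineer would, in place of code of your own. Each camera call takes 0.05 s, during which the arm holds its last target. There are 200 camera calls.

## Working session

There is one attempt and no reset: what is moved stays moved. The work goes in short steps, Python scripts to look and compute and a tool call to move; the robot and the scene stay as the last step left them, time stands still between calls to the robot, and variables do not carry over. Pictures are saved under pics/ and viewed, at most 10 in all, crops included, and the job is handed in when it is done.

Besides the shell and the picture viewer there is one more tool, called after "Call:" by a JSON object that holds its "method" and its "body". send_rows: Moves the arm, as the interface text tells. Its arguments: {"type":"object","properties":{"moves":{"type":"string"},"newtons":{"type":"number"}},"required":["moves"]}

```bash
mkdir -p pics; ls
python3 - <<'E'
from plant import ctrl
import cv2,numpy as np
for n in ["scene","side","wrist"]:
    c=ctrl.read_camera(n); cv2.imwrite(f"pics/{n}0.png",c["image"][:,:,::-1])
    print(n,c["fovy"],c["cx"],c["cy"],np.round(c["extrinsics"],3).tolist(),[k for k in c])
print(ctrl.get_state())
E
```

```text
pics
scene 43.02843891858 320.41512794073765 207.6473346858926 [[0.893, -0.377, 0.247, 0.883], [0.451, 0.754, -0.478, -0.603], [-0.006, 0.538, 0.843, 1.147], [0.0, 0.0, 0.0, 1.0]] ['image', 'fovy', 'cx', 'cy', 'extrinsics']
side 44.03936453461647 324.52779904565307 203.5526031486721 [[-0.968, 0.103, -0.23, 0.239], [-0.251, -0.474, 0.844, 1.172], [-0.022, 0.874, 0.485, 0.732], [0.0, 0.0, 0.0, 1.0]] ['image', 'fovy', 'cx', 'cy', 'extrinsics']
wrist 65.70646984690485 320.3911833158935 193.20983299297077 [[0.271, 0.911, 0.31, 0.261], [-0.963, 0.257, 0.085, -0.628], [-0.002, -0.322, 0.947, 0.373], [0.0, 0.0, 0.0, 1.0]] ['image', 'fovy', 'cx', 'cy', 'extrinsics']
{'time': 0.15, 'qpos': array([-1.44598179e+00,  2.86997293e-01,  1.57781824e+00,  7.81777810e-06,
        1.27861885e+00, -1.50013516e-01]), 'dq': array([-2.58116772e-04, -1.92254415e-03, -5.14599250e-03,  5.93563926e-04,
       -2.80943221e-04, -7.66522171e-05]), 'joint_efforts': array([ 2.21750102e-03, -4.06602430e+01, -2.93141001e+01, -5.05140429e-05,
        3.95555937e-03, -8.91927044e-06]), 'eef_pos': array([ 0.18314349, -0.64918102,  0.24425367]), 'tcp_rot': array([ 9.90573274e-01,  1.36980804e-01,  1.53440255e-05, -9.20745871e-04]), 'contact_force': array([ 0.77187746, -1.34700853, -0.12238968]), 'wrist_torque': array([0.03116513, 0.01084944, 0.02747392]), 'finger_force': 0.0, 'opening': 0.9967500516926343}
```

View pics/scene0.png

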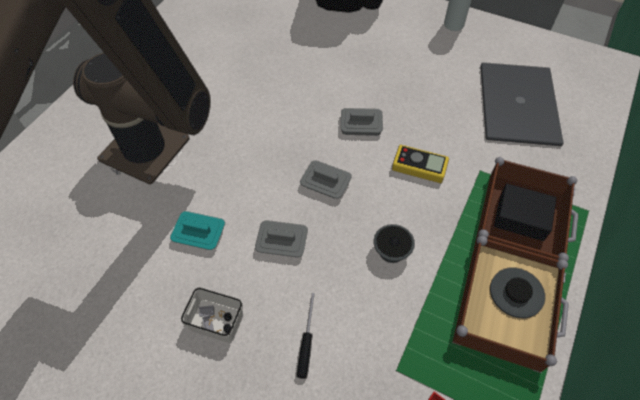

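View pics/side0.png

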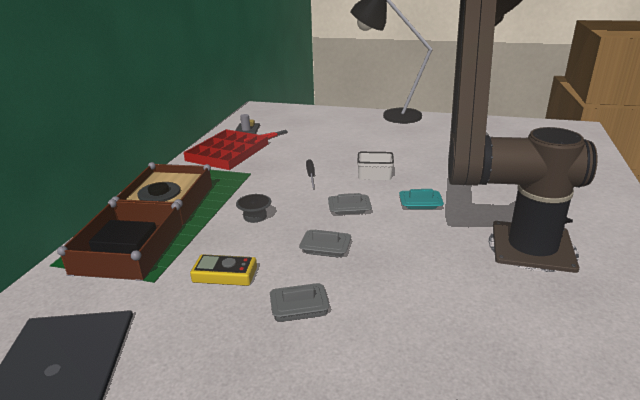

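Scene view: grey lids at (362,121), (326,179) and (282,238). The turquoise look-alike is at (197,230) and is left alone. The tub is at (212,312), the loudspeaker at (393,243), the tester at (420,162) and the screwdriver at (306,345). The three grey lids fit the description; I'll confirm in an enlarged crop.

```bash
cat > h.py <<'E'
from plant import ctrl
import cv2,numpy as np
def ray(c,uv):
    uv=np.atleast_2d(uv).astype(float); f=200/np.tan(np.radians(c["fovy"])/2)
    d=np.c_[(uv[:,0]-c["cx"])/f,-(uv[:,1]-c["cy"])/f,-np.ones(len(uv))]
    return d@c["extrinsics"][:3,:3].T
def wray(c,uv):
    uv=np.atleast_2d(uv).astype(float); f=200/np.tan(np.radians(c["fovy"])/2)
    dx=uv[:,0]-c["cx"]; dy=uv[:,1]-c["cy"]; r=np.hypot(dx,dy)+1e-9; t=r/f
    d=np.c_[np.sin(t)*dx/r,-np.sin(t)*dy/r,-np.cos(t)]
    return d@c["extrinsics"][:3,:3].T
def toplane(c,uv,z,w=False):
    d=(wray if w else ray)(c,uv); o=c["extrinsics"][:3,3]
    return (o+d*((z-o[2])/d[:,2])[:,None])[:,:2]
def project(c,P,w=False):
    P=np.atleast_2d(P); E=c["extrinsics"]; q=(P-E[:3,3])@E[:3,:3]
    f=200/np.tan(np.radians(c["fovy"])/2)
    x,y,z=q[:,0],-q[:,1],-q[:,2]
    if w:
        r=np.hypot(x,y)+1e-12; t=np.arctan2(r,z); return np.c_[c["cx"]+f*t*x/r,c["cy"]+f*t*y/r]
    return np.c_[c["cx"]+f*x/z,c["cy"]+f*y/z]
def topview(c,cx,cy,z,half=0.1,px=300,w=False):
    "image resampled onto plane z: 1st axis right = +x, up = +y"
    g=np.linspace(-half,half,px); X,Y=np.meshgrid(cx+g,cy-g)
    m=project(c,np.c_[X.ravel(),Y.ravel(),np.full(X.size,z)],w).astype(np.float32).reshape(px,px,2)
    return cv2.remap(c["image"],m[...,0],m[...,1],cv2.INTER_LINEAR)[:,:,::-1]
E
python3 - <<'E'
from h import *
c=ctrl.read_camera("scene")
for n,uv,z in [("lid1",(362,121),.024),("lid2",(326,179),.024),("lid3",(282,238),.024),("tub",(212,312),.06),("tq",(197,230),.024),("spk",(393,243),.05),("test",(420,162),.036),("sd",(306,345),.01)]:
    print(n,toplane(c,uv,z).round(3))
im=c["image"][:,:,::-1]
cr=[cv2.resize(im[v-40:v+40,u-50:u+50],(400,300),interpolation=cv2.INTER_CUBIC) for u,v in [(362,121),(326,179),(282,238),(212,312)]]
cv2.imwrite("pics/crops.png",np.vstack([np.hstack(cr[:2]),np.hstack(cr[2:])]))
E
```

```text
lid1 [[0.526 0.359]]
lid2 [[0.525 0.124]]
lid3 [[ 0.507 -0.091]]
tub [[ 0.471 -0.344]]
tq [[ 0.301 -0.168]]
spk [[0.767 0.007]]
test [[0.735 0.283]]
sd [[ 0.686 -0.302]]
```

View pics/crops.png

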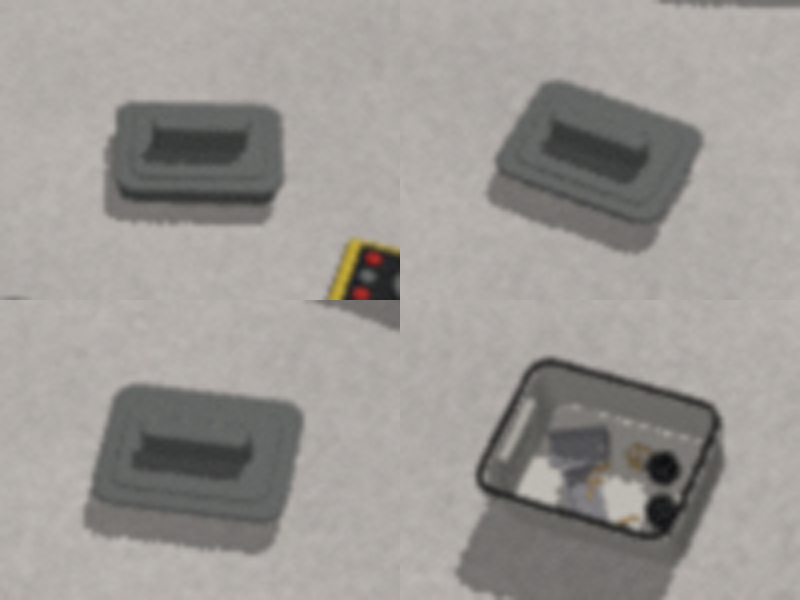

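The crop shows three identical grey lids with pull bars up, and the white tub with a dark seal. They match the description. Now poses from colour masks.

```bash
cat >> h.py <<'E'
def rect(c,mask,z,seed,w=False):
    k,lab,st,ce=cv2.connectedComponentsWithStats(mask.astype(np.uint8))
    ys,xs=np.nonzero(mask); j=np.argmin(np.hypot(xs-seed[0],ys-seed[1])); 
    l=max({lab[y,x] for y,x in zip(ys,xs) if np.hypot(x-seed[0],y-seed[1])<45 and st[lab[y,x],4]>150},key=lambda i:st[i,4])
    ct=max(cv2.findContours((lab==l).astype(np.uint8),0,cv2.CHAIN_APPROX_NONE)[0],key=cv2.contourArea)[:,0]
    P=toplane(c,ct,z,w); (x,y),(a,b),t=cv2.minAreaRect((P*1000).astype(np.float32))
    if a<b: a,b,t=b,a,t+90
    return round(x/1000,4),round(y/1000,4),round(a),round(b),round((t+90)%180-90,1)
E
python3 - <<'E'
from h import *
for n,L,T in [("scene",[(362,121),(326,179),(282,238)],(212,312)),("side",[(299,302),(326,242),(350,204)],(375,160))]:
    c=ctrl.read_camera(n); im=c["image"].astype(int); R,G,B=im[...,0],im[...,1],im[...,2]
    for s in L:
        u,v=s; print(n,s,im[v+3-12,u-20],im[10+v-45,u-45])
        m=(G-R>=3)&(G<135)
        print(rect(c,m,.024,s), [rect(c,(G-R>=d)&(G<125),.024,s)[2:4] for d in (1,5,8)])
    m=im.max(2)<75
    print("tub",rect(c,m,.066,T))
E
```

```text
scene (362, 121) [ 97 100  97] [177 172 166]Traceback (most recent call last):
  File "<stdin>", line 7, in <module>
  File "h.py", line 30, in rect
    l=max({lab[y,x] for y,x in zip(ys,xs) if np.hypot(x-seed[0],y-seed[1])<45 and st[lab[y,x],4]>150},key=lambda i:st[i,4])
ValueError: max() iterable argument is empty
```

Run:
```python
from h import *
for n,L,T in [("scene",[(362,121),(326,179),(282,238)],(212,312)),("side",[(299,302),(326,242),(350,204)],(375,160))]:
    c=ctrl.read_camera(n); im=c["image"].astype(int); R,G,B=im[...,0],im[...,1],im[...,2]
    for s in L:
        print(n,s,[rect(c,(G-R>=d)&(G<130),.024,s) for d in (-1,0,1)])
    m=im.max(2)<90
    print("tub",rect(c,m,.066,T),rect(c,im.max(2)<75,.066,T))
```

```text
scene (362, 121) [(0.5248, 0.3549, 124, 107, 23.8), (0.5254, 0.3572, 120, 106, 25.5), (0.5246, 0.3573, 120, 98, 26.5)]
scene (326, 179) [(0.524, 0.122, 125, 98, 2.4), (0.5229, 0.1233, 123, 94, 1.7), (0.5235, 0.1231, 122, 92, 1.9)]
scene (282, 238) [(0.5066, -0.0937, 123, 98, 18.2), (0.5057, -0.0918, 121, 93, 18.2), (0.5059, -0.0921, 120, 92, 18.6)]
tub (0.4751, -0.3435, 128, 90, 9.5) (0.4718, -0.3441, 119, 88, 9.6)
side (299, 302) [(0.52, 0.3758, 122, 109, 25.0), (0.5197, 0.376, 122, 108, 24.5), (0.5197, 0.3762, 121, 107, 24.8)]
side (326, 242) [(0.52, 0.3758, 122, 109, 25.0), (0.5197, 0.376, 122, 108, 24.5), (0.5197, 0.3762, 121, 107, 24.8)]
side (350, 204) [(0.524, 0.1402, 122, 112, 1.6), (0.5239, 0.1399, 121, 109, 1.5), (0.5237, 0.1397, 120, 107, 0.2)]
tub (0.4348, -0.7725, 188, 152, -85.1) (0.4333, -0.7767, 173, 151, -79.3)
```

```bash
cat >> h.py <<'E'
from scipy.spatial.transform import Rotation as Ro
def go(x,y,z,yaw,frm=None):
    "print row numbers (turn xyz /360deg, shift xyz /0.2m) from measured pose to tool-down pose with tool x at yaw deg"
    s=ctrl.get_state(); p,q=s["eef_pos"],Ro.from_quat(s["tcp_rot"])
    Rt=Ro.from_euler("z",yaw,degrees=True)*Ro.from_euler("x",180,degrees=True)
    t=(q.inv()*Rt).as_rotvec(); 
    if frm is None: print("t",round(s["time"],2),"pos",p.round(4),"yaw",round(np.degrees(np.arctan2(*q.as_matrix()[[1,0],0])),1),"F",s["contact_force"].round(1),"open",round(s["opening"],3))
    print("turn",(t/2/np.pi).round(4),"shift",(q.inv().apply(np.array([x,y,z])-p)/.2).round(3))
E
python3 - <<'E'
from h import *
print(ctrl.finger_overhang)
go(.506,-.092,.2,18.3)
E
```

```text
0.014
t 0.35 pos [ 0.1832 -0.6495  0.245 ] yaw 15.7 F [ 1.1 -0.3  0. ] open 1.001
turn [-0.0001 -0.     -0.0071] shift [ 2.31  -2.245  0.226]
```

Call:
{"method": "send_rows", "body": {"moves": "0 0 -0.007 0.3 -0.3 0 1;0 0 -0.007 0.55 -0.55 0 1;0 0 -0.007 0.8 -0.8 0 1;0 0 -0.007 0.95 -0.95 0 1"}}

```text
time: 0.85
eef_pos: [0.3061, -0.4298, 0.2455]
tcp_rot: [0.987, 0.158, 0.0, 0.0]
contact_force: [1.0, 0.5, 0.3]
opening: 0.997
finger_force: 0.0
```

Call:
{"method": "send_rows", "body": {"moves": "0 0 0 0.3 -0.3 0.05 1;0 0 0 0.55 -0.55 0.1 1;0 0 0 0.8 -0.8 0.1 1;0 0 0 0.95 -0.9 0.1 1"}}

```text
time: 1.35
eef_pos: [0.4229, -0.2102, 0.2257]
tcp_rot: [0.987, 0.158, 0.0, 0.0]
contact_force: [1.4, -0.9, -0.9]
opening: 0.998
finger_force: 0.0
```

Run:
```python
from h import *
go(.506,-.092,.2,18.3)
```

```text
t 1.35 pos [ 0.4229 -0.2102  0.2257] yaw 18.2 F [ 1.4 -0.9 -0.9] open 0.998
turn [ 0.0001 -0.0001 -0.0002] shift [ 0.58  -0.431  0.129]
```

Call:
{"method": "send_rows", "body": {"moves": "0 0 0 0.3 -0.2 0.1 1;0 0 0 0.5 -0.4 0.13 1;0 0 0 0.5 -0.4 0.13 1;0 0 0 0.5 -0.4 0.13 1"}}

```text
time: 1.85
eef_pos: [0.4924, -0.1046, 0.1997]
tcp_rot: [0.987, 0.159, -0.0, 0.0]
contact_force: [-0.9, 0.7, 0.2]
opening: 0.996
finger_force: 0.0
```

Run:
```python
from h import *
go(.506,-.092,.2,18.3)
c=ctrl.read_camera("wrist"); cv2.imwrite("pics/w1.png",c["image"][:,:,::-1])
print(project(c,[[.506,-.092,.024],[.506,-.092,.05]],True))
im=c["image"].astype(int); R,G,B=im[...,0],im[...,1],im[...,2]
s=project(c,[.506,-.092,.024],True)[0]
print(rect(c,(G-R>=0)&(G<130),.024,s,True))
```

```text
t 1.85 pos [ 0.4924 -0.1046  0.1997] yaw 18.3 F [-0.9  0.7  0.2] open 0.996
turn [0.0001 0.0001 0.0001] shift [ 0.084 -0.038 -0.002]
[[311.88344151 156.0294171 ]
 [311.15512388 161.85152075]]
(0.5058, -0.0916, 121, 92, 18.5)
```

View pics/w1.png

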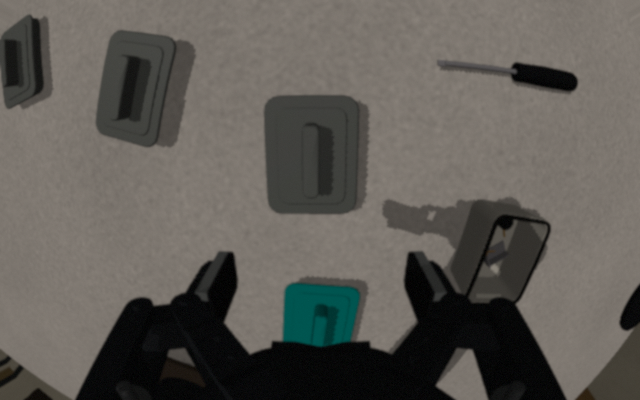

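The wrist view shows lid 3 at (312,155), bar along the image column, between the jaws' line. This confirms (0.506,-0.092), 18.5°. Descending.

Call:
{"method": "send_rows", "body": {"moves": "0 0 0 0.08 -0.04 0.2 0.3;0 0 0 0.082 -0.04 0.45 0;0 0 0 0.082 -0.04 0.65 0;0 0 0 0.082 -0.04 0.77 0;0 0 0 0.082 -0.04 0.785 0;0 0 0 0.082 -0.04 0.785 0", "newtons": 60}}

```text
time: 2.65
eef_pos: [0.5059, -0.0934, 0.0437]
tcp_rot: [0.987, 0.158, 0.001, 0.0]
contact_force: [0.1, -1.0, 0.9]
opening: 0.493
finger_force: 0.0
```

Run:
```python
from h import *
go(.5058,-.0918,.042,18.5)
```

```text
t 2.65 pos [ 0.5059 -0.0934  0.0437] yaw 18.2 F [ 0.1 -1.   0.9] open 0.493
turn [ 0.0002 -0.0002 -0.0009] shift [ 0.002 -0.008  0.008]
```

Call:
{"method": "send_rows", "body": {"moves": "0 0 0 0 -0.008 0.005 -0.6;0 0 0 0 -0.008 0.005 -1;0 0 0 0 -0.008 0.005 -1;0 0 0 0 -0.008 0.005 -1;0 0 0 0 -0.008 -0.2 -1;0 0 0 0 -0.008 -0.45 -1;0 0 0 0 -0.008 -0.6 -1;0 0 0 0 -0.008 -0.6 -1", "newtons": 60}}

```text
time: 3.65
eef_pos: [0.5064, -0.0909, 0.1651]
tcp_rot: [0.987, 0.159, 0.003, 0.001]
contact_force: [1.1, 0.0, -2.6]
opening: 0.17
finger_force: 60.9
```

Run:
```python
from h import *
go(.4725,-.344,.163,9.6)
c=ctrl.read_camera("scene"); im=c["image"].astype(int)
print("tub",[rect(c,im.max(2)<t,.066,(212,312)) for t in (70,80)])
c=ctrl.read_camera("wrist"); cv2.imwrite("pics/w2.png",c["image"][:,:,::-1]); im=c["image"].astype(int)
s=project(c,[.4725,-.344,.066],True)[0];print(s)
try: print("tub",[rect(c,im.max(2)<t,.066,s,True) for t in (45,60)])
except Exception as e: print(e)
```

```text
t 3.65 pos [ 0.5064 -0.0909  0.1651] yaw 18.3 F [ 1.1  0.  -2.6] open 0.17
turn [ 0.0005 -0.0008  0.0241] shift [-0.558  1.148  0.012]
tub [(0.4711, -0.3471, 121, 82, 8.5), (0.4707, -0.3434, 121, 90, 9.5)]
[529.21975285 291.88916837]
tub [(0.3418, -0.1469, 588, 320, -72.5), (0.3496, -0.143, 590, 345, -71.9)]
```

Call:
{"method": "send_rows", "body": {"moves": "0 0 0.01 -0.2 0.25 -0.1 -1;0 0 0.024 -0.5 0.5 -0.2 -1;0 0 0.024 -0.7 0.75 -0.2 -1;0 0 0.024 -0.95 0.98 -0.2 -1;0 0 0.024 -0.98 1 -0.2 -1;0 0 0.024 -0.98 1 -0.2 -1;0 0 0.024 -0.98 1 -0.2 -1"}}

```text
time: 4.62
eef_pos: [0.3809, -0.3407, 0.2004]
tcp_rot: [0.996, 0.084, -0.001, -0.002]
contact_force: [0.5, -0.0, -0.4]
opening: 0.172
finger_force: 60.8
```

Run:
```python
from h import *
go(.4715,-.344,.163,9.6)
c=ctrl.read_camera("wrist"); im=c["image"][:,:,::-1].copy()
s=project(c,[.4715,-.344,.066],True)[0];print(s)
im[:, :]=im; cv2.imwrite("pics/w3.png",im)
print(project(c,[[.4715,-.344,.066]],True))
```

```text
t 4.62 pos [ 0.3809 -0.3407  0.2004] yaw 9.6 F [ 0.5 -0.  -0.4] open 0.172
turn [-0.0006  0.0002  0.    ] shift [0.444 0.093 0.186]
[341.85837209  82.78575166]
[[341.85837209  82.78575166]]
```

View pics/w3.png

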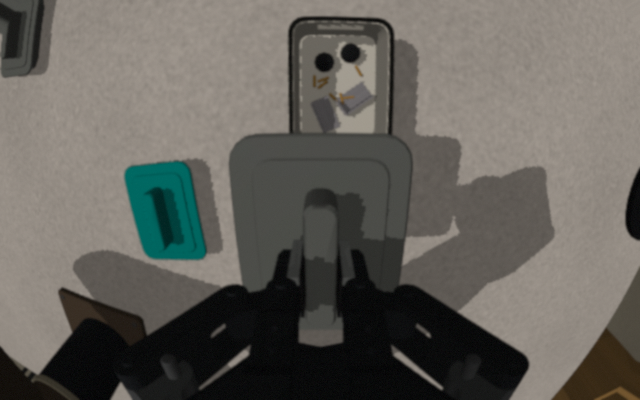

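Lid 3 is held level in the jaws; behind it the tub shows at columns 289–394, far edge at row 18. Now measuring its edges.

Run:
```python
from h import *
c=ctrl.read_camera("wrist"); im=c["image"].max(2)
m=np.zeros(im.shape,np.uint8); m[8:132,270:415]=(im[8:132,270:415]<50)
k,lab,st,_=cv2.connectedComponentsWithStats(m); l=1+np.argmax(st[1:,4]); print(st[l])
ys,xs=np.nonzero(lab==l)
out=[]
for r in range(35,120,2):
    q=xs[ys==r]; 
    if len(q)>1: out.append((q.min()-.5,r,q.max()+.5))
out=np.array(out)
for z in (.066,):
    L=toplane(c,out[:,[0,1]],z,1); R=toplane(c,out[:,[2,1]],z,1)
    far=[(u,ys[xs==u].min()-.5) for u in range(305,380,3) if (xs==u).any()]
    F=toplane(c,far,z,1)
    fit=lambda P:(lambda v:(v[2:],np.degrees(np.arctan2(v[1],v[0]))))(cv2.fitLine(P.astype(np.float32),cv2.DIST_HUBER,0,.001,.001).ravel())
    for P in (L,R,F): print(fit(P))
    a=np.radians(9.6); ex=np.array([np.cos(a),np.sin(a)]); ey=np.array([-ex[1],ex[0]])
    l,r,f=np.median(L@ey),np.median(R@ey),np.median(F@ex); print("width",l-r)
    C=ex*(f-.0605)+ey*(l+r)/2; print("centre",C)
    go(C[0],C[1],.13,9.6)
```

```text
[289  18 105 114 899]
(array([ 0.46233174, -0.30102408], dtype=float32), np.float32(9.189238))
(array([ 0.49030292, -0.38496903], dtype=float32), np.float32(9.425592))
(array([ 0.5284147 , -0.33808184], dtype=float32), np.float32(-80.49162))
width 0.0874009150372499
centre [ 0.46815598 -0.34442064]
t 4.72 pos [ 0.3816 -0.3405  0.2013] yaw 9.7 F [ 0.2  0.3 -0.5] open 0.171
turn [-0.0004  0.0001  0.0003] shift [0.423 0.093 0.356]
```

Call:
{"method": "send_rows", "body": {"moves": "0 0 0 0.2 0.05 0 -1;0 0 0.0005 0.43 0.09 0 -1;0 0 0.0005 0.43 0.09 0.2 -1;0 0 0.0005 0.43 0.09 0.4 -1;0 0 0.0005 0.43 0.09 0.41 -1;0 0 0.0005 0.43 0.09 0.41 -1"}}

```text
time: 5.48
eef_pos: [0.4701, -0.3451, 0.1217]
tcp_rot: [0.997, 0.083, 0.0, 0.001]
contact_force: [0.3, 0.3, -1.3]
opening: 0.174
finger_force: 60.8
```

Run:
```python
from h import *
go(.470,-.3443,.095,9.4)
```

```text
t 5.47 pos [ 0.4701 -0.3451  0.1217] yaw 9.5 F [ 0.3  0.3 -1.3] open 0.174
turn [ 0.0002 -0.0001  0.0003] shift [ 0.    -0.004  0.133]
```

Call:
{"method": "send_rows", "body": {"moves": "0 0 0 0 -0.004 0.04 -1;0 0 0 0 -0.004 0.07 -1;0 0 0 0 -0.004 0.09 -1;0 0 0 0 -0.004 0.1 -1;0 0 0 0 -0.004 0.1 -1"}}

```text
time: 6.1
eef_pos: [0.469, -0.3445, 0.1005]
tcp_rot: [0.997, 0.082, -0.0, -0.0]
contact_force: [-0.2, -0.0, -0.9]
opening: 0.171
finger_force: 60.8
```

Call:
{"method": "send_rows", "body": {"moves": "0 0 0 0.005 0 0.015 -1;0 0 0 0.005 0 0.03 -1;0 0 0 0.005 0 0.04 -1;0 0 0 0.005 0 0.04 -1"}}

```text
time: 6.6
eef_pos: [0.47, -0.3442, 0.0923]
tcp_rot: [0.997, 0.082, -0.0, -0.0]
contact_force: [-0.2, 0.6, -0.8]
opening: 0.171
finger_force: 60.8
```

Call:
{"method": "send_rows", "body": {"moves": "0 0 0 0 0 0.008 -1;0 0 0 0 0 0.015 -1;0 0 0 0 0 0.015 -1"}}

```text
time: 6.98
eef_pos: [0.4701, -0.3442, 0.0895]
tcp_rot: [0.997, 0.082, -0.0, -0.0]
contact_force: [0.5, -0.5, -0.6]
opening: 0.173
finger_force: 60.8
```

Call:
{"method": "send_rows", "body": {"moves": "0 0 0 0 0 0.007 -1;0 0 0 0 0 0.014 -1;0 0 0 0 0 0.014 -1"}}

```text
time: 7.35
eef_pos: [0.4702, -0.3444, 0.0874]
tcp_rot: [0.997, 0.082, 0.0, 0.0]
contact_force: [-2.8, 1.1, 4.4]
opening: 0.171
finger_force: 61.5
```

Call:
{"method": "send_rows", "body": {"moves": "0 0 0 0 0 0.007 -1;0 0 0 0 0 0.014 -1;0 0 0 0 0 0.014 -1"}}

```text
time: 7.72
eef_pos: [0.4703, -0.3445, 0.0852]
tcp_rot: [0.997, 0.082, -0.0, 0.0]
contact_force: [-4.6, 2.0, 8.1]
opening: 0.172
finger_force: 62.1
```

Call:
{"method": "send_rows", "body": {"moves": "0 0 0 0 0 0.01 -1;0 0 0 0 0 0.016 -1;0 0 0 0 0 0.016 -1"}}

```text
time: 8.1
eef_pos: [0.4703, -0.3445, 0.0851]
tcp_rot: [0.997, 0.083, -0.001, -0.0]
contact_force: [-8.8, 7.9, 22.9]
opening: 0.17
finger_force: 64.2
```

Call:
{"method": "send_rows", "body": {"moves": "0 0 0 0 0 0.01 -1;0 0 0 0 0 0.02 -1;0 0 0 0 0 0.02 -1"}}

```text
time: 8.48
eef_pos: [0.4704, -0.3445, 0.0851]
tcp_rot: [0.997, 0.083, -0.002, -0.001]
contact_force: [-16.5, 14.8, 42.1]
opening: 0.174
finger_force: 66.8
```

Call:
{"method": "send_rows", "body": {"moves": "0 0 0 0 0 -0.03 -1;0 0 0 0 0 -0.045 -1;0 0 0 0 0 -0.055 -1;0 0 0 0 0 -0.055 -1"}}

```text
time: 8.98
eef_pos: [0.4709, -0.3451, 0.0882]
tcp_rot: [0.997, 0.082, 0.001, 0.001]
contact_force: [2.2, -1.1, 2.9]
opening: 0.171
finger_force: 61.4
```

Call:
{"method": "send_rows", "body": {"moves": "0 0 0 0 0 -0.01 -1;0 0 0 0 0 -0.025 -1;0 0 0 0 0 -0.025 -1"}}

```text
time: 9.35
eef_pos: [0.4693, -0.3435, 0.0917]
tcp_rot: [0.997, 0.082, -0.001, -0.001]
contact_force: [-0.9, -0.9, -0.9]
opening: 0.176
finger_force: 60.9
```

Lid 3 springs up and lifts off with no resistance: it's the too-small one. I'll put it back where it came from.

Call:
{"method": "send_rows", "body": {"moves": "0 0 0 0 0 -0.2 -1;0 0 0 0 0 -0.4 -1;0 0 -0.015 0.15 -0.3 -0.4 -1;0 0 -0.025 0.25 -0.55 -0.4 -1;0 0 -0.025 0.35 -0.85 -0.4 -1;0 0 -0.025 0.35 -0.99 -0.4 -1;0 0 -0.025 0.35 -0.99 -0.4 -1"}}

```text
time: 10.22
eef_pos: [0.5057, -0.1352, 0.1718]
tcp_rot: [0.987, 0.162, -0.001, -0.001]
contact_force: [-0.3, -0.0, -1.4]
opening: 0.172
finger_force: 60.9
```

Run:
```python
from h import *
go(.506,-.092,.045,18.5)
```

```text
t 10.22 pos [ 0.5057 -0.1352  0.1718] yaw 18.6 F [-0.3 -0.  -1.4] open 0.172
turn [-0.0003  0.0003  0.0004] shift [ 0.072 -0.203  0.634]
```

Call:
{"method": "send_rows", "body": {"moves": "0 0 0 0.07 -0.2 0.1 -1;0 0 0 0.07 -0.2 0.35 -1;0 0 0 0.07 -0.2 0.55 -1;0 0 0 0.07 -0.2 0.625 -1;0 0 0 0.07 -0.2 0.64 -1;0 0 0 0.07 -0.2 0.642 -1"}}

```text
time: 10.98
eef_pos: [0.5085, -0.096, 0.0458]
tcp_rot: [0.987, 0.16, 0.001, 0.001]
contact_force: [0.1, 0.3, -0.4]
opening: 0.171
finger_force: 60.8
```

Call:
{"method": "send_rows", "body": {"moves": "0 0 0 0 0 0.004 -1;0 0 0 0 0 0.006 -1;0 0 0 0 0 0.006 -1"}}

```text
time: 11.35
eef_pos: [0.5076, -0.0952, 0.0437]
tcp_rot: [0.987, 0.16, 0.0, 0.0]
contact_force: [0.7, 0.5, -1.5]
opening: 0.177
finger_force: 60.8
```

Call:
{"method": "send_rows", "body": {"moves": "0 0 0 0 0 0.005 -1;0 0 0 0 0 0.005 -0.4;0 0 0 0 0 0.005 0;0 0 0 0 0 0.005 0;0 0 0 0 0 -0.2 0;0 0 0 0 0 -0.5 0;0 0 -0.01 0 -0.3 -0.7 0;0 0 -0.03 0 -0.6 -0.7 0;0 0 -0.03 0 -0.9 -0.7 0;0 0 -0.03 0 -1 -0.7 0;0 0 -0.03 0 -1 -0.7 0"}}

```text
time: 12.72
eef_pos: [0.4433, 0.0959, 0.1831]
tcp_rot: [0.967, 0.254, 0.0, 0.0]
contact_force: [0.2, -0.5, 0.9]
opening: 0.501
finger_force: 0.0
```

Run:
```python
from h import *
c=ctrl.read_camera("wrist"); cv2.imwrite("pics/w4.png",c["image"][:,:,::-1])
im=c["image"].astype(int); R,G,B=im[...,0],im[...,1],im[...,2]
P=(.523,.123,.024)
for p in [P,(.507,-.095,.024)]:
    s=project(c,p,True)[0]
    try: r=rect(c,(G-R>=0)&(G<130)&(im.max(2)>50),.024,s,True); print(s,r)
    except Exception as e: print(s,e)
go(.523,.123,.043,2)
```

```text
[336.93279294  89.93240293] (0.5225, 0.1245, 121, 92, 1.6)
[495.16062344 211.1053731 ] (0.5095, -0.0936, 115, 92, 18.1)
t 12.78 pos [0.4439 0.0949 0.1832] yaw 29.3 F [ 0.8  0.4 -0.3] open 0.499
turn [ 0.0001 -0.      0.076 ] shift [0.413 0.071 0.701]
```

Call:
{"method": "send_rows", "body": {"moves": "0 0 0.028 0.2 0.03 0 0;0 0 0.056 0.41 0.065 0 0;0 0 0.076 0.41 0.065 0.2 0;0 0 0.076 0.41 0.065 0.4 0;0 0 0.076 0.41 0.065 0.6 0;0 0 0.076 0.41 0.065 0.66 0;0 0 0.076 0.41 0.065 0.66 0"}}

```text
time: 13.65
eef_pos: [0.5221, 0.1225, 0.0509]
tcp_rot: [1.0, 0.016, -0.001, 0.0]
contact_force: [-0.0, -0.3, 0.1]
opening: 0.505
finger_force: 0.0
```

Run:
```python
from h import *
go(.5227,.124,.043,1.7)
```

```text
t 13.65 pos [0.5221 0.1225 0.0509] yaw 1.8 F [-0.  -0.3  0.1] open 0.505
turn [0.     0.0002 0.0003] shift [ 0.003 -0.007  0.039]
```

Call:
{"method": "send_rows", "body": {"moves": "0 0 0 0.003 -0.007 0.03 0;0 0 0 0.003 -0.007 0.039 0;0 0 0 0.003 -0.007 0.041 -0.6;0 0 0 0.003 -0.007 0.041 -1;0 0 0 0.003 -0.007 0.041 -1;0 0 0 0.003 -0.007 0.041 -1"}}

```text
time: 14.4
eef_pos: [0.5231, 0.1249, 0.0438]
tcp_rot: [1.0, 0.017, 0.001, -0.0]
contact_force: [-0.3, 0.3, 4.8]
opening: 0.17
finger_force: 61.8
```

Call:
{"method": "send_rows", "body": {"moves": "0 0 0 0 0 -0.2 -1;0 0 0 0 0 -0.5 -1;0 0 0 0 0.3 -0.65 -1;0 0 -0.02 0 0.6 -0.65 -1;0 0 -0.02 0 0.9 -0.65 -1;0 0 -0.02 0 1 -0.65 -1"}}

```text
time: 15.15
eef_pos: [0.5285, -0.0779, 0.1724]
tcp_rot: [0.997, 0.077, -0.0, -0.0]
contact_force: [0.4, 1.0, -0.6]
opening: 0.171
finger_force: 61.1
```

Run:
```python
from h import *
go(.470,-.3443,.15,9.4)
```

```text
t 15.15 pos [ 0.5285 -0.0779  0.1724] yaw 8.9 F [ 0.4  1.  -0.6] open 0.171
turn [-0.      0.0001 -0.0015] shift [-0.494  1.271  0.112]
```

Call:
{"method": "send_rows", "body": {"moves": "0 0 0 -0.1 0.3 0 -1;0 0 0 -0.2 0.6 0 -1;0 0 0 -0.3 0.9 0 -1;0 0 0 -0.36 1 0 -1;0 0 0 -0.36 1 0 -1"}}

```text
time: 15.78
eef_pos: [0.4888, -0.2847, 0.172]
tcp_rot: [0.997, 0.078, -0.001, -0.001]
contact_force: [0.0, 0.5, -1.1]
opening: 0.174
finger_force: 61.1
```

Run:
```python
from h import *
go(.470,-.3443,.115,9.4)
```

```text
t 15.78 pos [ 0.4888 -0.2847  0.172 ] yaw 8.9 F [ 0.   0.5 -1.1] open 0.174
turn [-0.0003  0.0002 -0.0013] shift [-0.139  0.28   0.285]
```

Call:
{"method": "send_rows", "body": {"moves": "0 0 -0.001 -0.139 0.275 0 -1;0 0 -0.001 -0.139 0.275 0.15 -1;0 0 -0.001 -0.139 0.275 0.26 -1;0 0 -0.001 -0.139 0.275 0.26 -1;0 0 -0.001 -0.139 0.275 0.26 -1"}}

```text
time: 16.4
eef_pos: [0.4716, -0.3419, 0.1217]
tcp_rot: [0.997, 0.083, 0.0, 0.0]
contact_force: [-0.2, 0.3, -0.4]
opening: 0.17
finger_force: 61.1
```

Run:
```python
from h import *
go(.470,-.3443,.115,9.4)
```

```text
t 16.4 pos [ 0.4716 -0.3419  0.1217] yaw 9.5 F [-0.2  0.3 -0.4] open 0.17
turn [ 0.0001 -0.0001  0.0004] shift [-0.01   0.01   0.033]
```

Call:
{"method": "send_rows", "body": {"moves": "0 0 0 -0.01 0.009 0.02 -1;0 0 0 -0.01 0.009 0.04 -1;0 0 0 -0.01 0.009 0.06 -1;0 0 0 -0.01 0.009 0.07 -1;0 0 0 -0.01 0.009 0.07 -1"}}

```text
time: 17.02
eef_pos: [0.469, -0.3447, 0.1067]
tcp_rot: [0.997, 0.082, -0.0, -0.0]
contact_force: [-1.2, -0.8, -0.7]
opening: 0.175
finger_force: 61.1
```

Call:
{"method": "send_rows", "body": {"moves": "0 0 0 0.004 -0.002 0.01 -1;0 0 0 0.004 -0.002 0.02 -1;0 0 0 0.004 -0.002 0.03 -1;0 0 0 0.004 -0.002 0.03 -1"}}

```text
time: 17.52
eef_pos: [0.4697, -0.3441, 0.1007]
tcp_rot: [0.997, 0.082, -0.0, -0.0]
contact_force: [-0.0, 1.0, -1.8]
opening: 0.171
finger_force: 61.1
```

Call:
{"method": "send_rows", "body": {"moves": "0 0 0 0.001 0 0.01 -1;0 0 0 0.001 0 0.02 -1;0 0 0 0.001 0 0.025 -1;0 0 0 0.001 0 0.025 -1"}}

```text
time: 18.02
eef_pos: [0.4699, -0.3441, 0.0958]
tcp_rot: [0.997, 0.082, -0.0, -0.0]
contact_force: [-0.1, 1.2, -1.6]
opening: 0.169
finger_force: 61.0
```

Call:
{"method": "send_rows", "body": {"moves": "0 0 0 0 0 0.008 -1;0 0 0 0 0 0.015 -1;0 0 0 0 0 0.015 -1"}}

```text
time: 18.4
eef_pos: [0.4701, -0.3441, 0.0929]
tcp_rot: [0.997, 0.082, 0.0, -0.0]
contact_force: [1.2, 1.8, -0.3]
opening: 0.173
finger_force: 61.1
```

In smoothly with slight lateral contact; pressing on in small steps.

Call:
{"method": "send_rows", "body": {"moves": "0 0 0 0 0 0.008 -1;0 0 0 0 0 0.015 -1;0 0 0 0 0 0.015 -1"}}

```text
time: 18.77
eef_pos: [0.4705, -0.3441, 0.0913]
tcp_rot: [0.997, 0.082, 0.0, -0.0]
contact_force: [-0.4, 4.7, 6.2]
opening: 0.17
finger_force: 62.0
```

Call:
{"method": "send_rows", "body": {"moves": "0 0 0 0 0 0.008 -1;0 0 0 0 0 0.015 -1;0 0 0 0 0 0.015 -1"}}

```text
time: 19.15
eef_pos: [0.4708, -0.344, 0.0898]
tcp_rot: [0.997, 0.083, 0.0, -0.0]
contact_force: [-2.6, 7.3, 12.1]
opening: 0.176
finger_force: 62.9
```

Call:
{"method": "send_rows", "body": {"moves": "0 0 0 0 0 0.008 -1;0 0 0 0 0 0.015 -1;0 0 0 0 0 0.015 -1"}}

```text
time: 19.52
eef_pos: [0.4709, -0.344, 0.0867]
tcp_rot: [0.997, 0.082, 0.001, -0.0]
contact_force: [-2.2, 7.7, 11.8]
opening: 0.169
finger_force: 62.8
```

Call:
{"method": "send_rows", "body": {"moves": "0 0 0 0 -0.003 0.01 -1;0 0 0 0 -0.003 0.017 -1;0 0 0 0 -0.003 0.017 -1"}}

```text
time: 19.9
eef_pos: [0.471, -0.344, 0.0857]
tcp_rot: [0.997, 0.083, 0.0, -0.0]
contact_force: [-7.2, 9.7, 21.0]
opening: 0.171
finger_force: 64.3
```

Call:
{"method": "send_rows", "body": {"moves": "0 0 0 0 0 0.006 -1;0 0 0 0 0 0.012 -1;0 0 0 0 0 0.012 -1"}}

```text
time: 20.27
eef_pos: [0.471, -0.344, 0.0857]
tcp_rot: [0.997, 0.083, -0.0, -0.0]
contact_force: [-11.1, 14.2, 33.8]
opening: 0.167
finger_force: 65.8
```

Call:
{"method": "send_rows", "body": {"moves": "0 0 0 0 0 -0.015 -1;0 0 0 0 0 -0.025 -1;0 0 0 0 0 -0.025 -1"}}

```text
time: 20.65
eef_pos: [0.4709, -0.344, 0.0858]
tcp_rot: [0.997, 0.082, 0.001, 0.0]
contact_force: [-1.7, 6.2, 10.3]
opening: 0.17
finger_force: 62.6
```

Call:
{"method": "send_rows", "body": {"moves": "0 0 0 0 0 -0.005 -1;0 0 0 0 0 -0.005 -1"}}

```text
time: 20.9
eef_pos: [0.4709, -0.344, 0.0859]
tcp_rot: [0.997, 0.082, 0.001, 0.001]
contact_force: [0.6, 4.6, 7.4]
opening: 0.169
finger_force: 62.2
```

Call:
{"method": "send_rows", "body": {"moves": "0 0 0 0 0 -0.007 -1;0 0 0 0 0 -0.012 -1;0 0 0 0 0 -0.012 -1"}}

```text
time: 21.28
eef_pos: [0.4707, -0.3439, 0.0864]
tcp_rot: [0.997, 0.082, 0.001, 0.001]
contact_force: [3.8, 2.7, -1.5]
opening: 0.169
finger_force: 61.1
```

Call:
{"method": "send_rows", "body": {"moves": "0 0 0 0 0 -0.006 -1;0 0 0 0 0 -0.006 -1"}}

```text
time: 21.52
eef_pos: [0.4705, -0.3439, 0.0865]
tcp_rot: [0.997, 0.082, 0.001, 0.001]
contact_force: [6.1, 0.1, -5.9]
opening: 0.173
finger_force: 60.4
```

It holds against a 6 N pull with only 0.6 mm give: clicked. Pressing once more, then relaxing and releasing.

Call:
{"method": "send_rows", "body": {"moves": "0 0 0 0 0 0.02 -1;0 0 0 0 0 0.04 -1;0 0 0 0 0 0.045 -1;0 0 0 0 0 0.03 -1;0 0 0 0 0 0.018 -1;0 0 0 0 0 0.012 -1;0 0 0 0 0 0.012 -1"}}

```text
time: 22.4
eef_pos: [0.4705, -0.344, 0.0862]
tcp_rot: [0.997, 0.082, 0.001, 0.0]
contact_force: [1.1, 4.5, 6.9]
opening: 0.173
finger_force: 62.1
```

Call:
{"method": "send_rows", "body": {"moves": "0 0 0 0 0 0 -0.5;0 0 0 0 0 0 0;0 0 0 0 0 0 0;0 0 0 0 0 -0.1 0;0 0 0 0 0 -0.4 0;0 0 0 -0.4 0 -0.7 0;0 0 0 -0.7 -0 -0.8 0;0 0 0 -0.7 0 -0.8 0"}}

```text
time: 23.4
eef_pos: [0.3304, -0.3675, 0.249]
tcp_rot: [0.997, 0.082, 0.001, 0.002]
contact_force: [0.6, -0.2, -0.1]
opening: 0.501
finger_force: 0.0
```

Run:
```python
from h import *
go(.470,-.3443,.115,9.4)
w=ctrl.read_camera("wrist"); s=ctrl.read_camera("scene"); d=ctrl.read_camera("side")
im=s["image"].astype(int); R,G=im[...,0],im[...,1]
for p in [(362,121),(326,179),(282,238)]:
    try: print(rect(s,(G-R>=0)&(G<130),.024,p))
    except Exception as e: print(p,"none")
cr=lambda c,u,v,a=75,b=56:cv2.resize(c["image"][max(v-b,0):v+b,max(u-a,0):u+a,::-1],(400,300),interpolation=cv2.INTER_CUBIC)
cv2.imwrite("pics/end.png",np.vstack([np.hstack([cr(d,375,165,50,38),cr(s,212,305,50,38)]),np.hstack([cr(w,320,130,200,150),cr(s,300,200,300,200)])]))
```

```text
t 23.4 pos [ 0.3304 -0.3675  0.249 ] yaw 9.4 F [ 0.6 -0.2 -0.1] open 0.501
turn [ 0.0008 -0.0002  0.    ] shift [ 0.707 -0.003  0.671]
(0.5245, 0.3573, 122, 103, 23.1)
(326, 179) none
(0.5077, -0.0973, 122, 94, 18.6)
```

View pics/end.png

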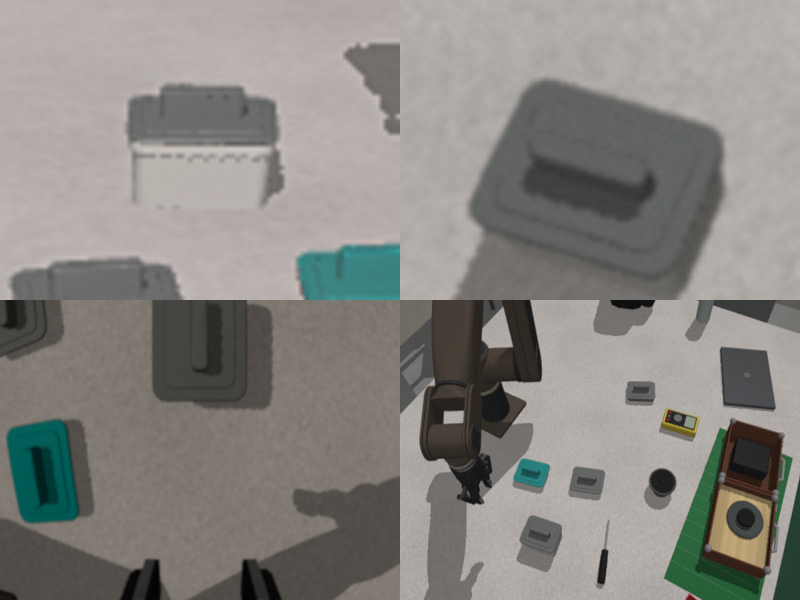

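The final views show the lid sitting level on the tub at (212,305) with no dark seal gap in the side view. The other two lids lie flat, bar up, and the bystanders are where they were. Handing in.

```bash
python3 -c "
from plant import ctrl
print(ctrl.sign_off())"
```

```text
the job is handed in; nothing more can be done
None
```

The tub is closed: the second lid I tried snapped on and held against a pull of about 6 N, the first was too small and is back flat on the table, and the third stayed where it lay, untried; the job is handed in at about 24 s of the 72 s allowed.

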